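# Crack a walnut in the counter nutcracker without crushing the kernel

### The arm

A 6-joint arm with a two-finger parallel gripper is mounted at the origin on a cart in front of the work surface, level with it; the furniture and walls round the work are solid. World frame = base frame: x ahead of the robot, y to its left, z up, the work surface at z = 0. Lengths are in m, angles in rad, forces in N, time in s.
With the tool pointing down it reaches from about 0.275 to 0.825 m from the base axis. Payload 4.9 kg.
Tool frame: the origin (TCP) lies midway between the tips of the shut fingers; the grasp point (between the pads) lies 19 mm behind it (bot.grip_depth is the distance from the TCP to the grasp point, in m); z points along the fingers, y is the line along which they close (so a half turn about z gives the same grasp; the last joint's range is limited). The gripper opens to 85 mm and grips with 20 to 120 N. Pads are 22 mm wide; open, the fingers measure 114 mm over their backs; the gripper's body (76 mm by 85 mm) begins 54 mm behind the grasp point. The pads swing forward as they close: fully open they stand 13 mm farther back than shut.
Start: joints at [1.127, 0.326, -0.193, 1.052, 0, 1.437], TCP at [0.168, 0.524, 0.231] pointing down, gripper open.
Joint ranges: [-2.65, 2.65], [-0.97, 1.79], [-1.3, 1.35], [-1.93, 2.1], [-1.47, 1.37], [-3.14, 3.14]. Speed limits (rad/s): [2.57, 2.57, 3.14, 3.14, 3.14, 3.14].

### API

Orientations are given as a unit quaternion [w, x, y, z].
In Python, from cell import bot gives the robot as it stands. Calls block until the motion is done:
- bot.move_pose(position, orientation): joint-space move of the TCP to a pose.
- bot.move_linear(position, speed=0.15, rotation=None, until_force=None): straight line of the TCP; rotation=None keeps the orientation; speed is the mean speed in m/s. With until_force (N) it stops when the force on the tool has changed by that much, and returns True; else False.
- bot.goto_joints(angles): joint-space move.
- bot.set_gripper(opening, grasp_force=None): opening from 0.0 (shut) to 1.0 (fully open); grasp_force is the grip in N (None keeps the last); returns when the fingers have stopped.
- bot.wait(seconds).
- bot.solve_ik(position, orientation): joint angles nearest the present ones, or None.
- bot.camera(name): name is "scene" or "top" or "wrist"; returns the picture (400x640x3 uint8, red, green, blue); there is no depth.
- bot.calibration(name): a dict with "mtx" (3x3 intrinsics, pixels), "extrinsics" (4x4, takes a point from world to camera coordinates); the wrist camera has in their place "hand_eye" (4x4, takes a point from camera to tool coordinates, whose origin is the TCP and whose axes are the flange's). Camera axes: x right, y down, z forward; pixel columns grow to the right and rows downward; lengths in m; the calibration is good to about 2 mm. A picture is of the moment at which its call begins: read the wrist's pose just before it. calibration takes no time and is no camera call.
A pose or a line that the arm cannot do raises bot.PlanningError and nothing moves.
- bot.close_job(): hands the job in; it is judged then, once.
Trained networks look in the newest picture that a camera, given by its name, has taken for a name from the list of things; names that differ only in an ending like _2 or _b are one class to them, and where a whole thing is asked for, a point or a joint stands for the part that bears it (a point fixed in the world has none). Each returns a list of dicts, best first, with "confidence" (0 to 1); they miss things now and then, are a little off and sometimes report something else, mostly with a low value. They report only what shows in the picture. A call takes as long as a camera call. They do not tell look-alikes from the thing itself.
- bot.search_frame(camera, thing): "bbox" ([left, top, width, height] in pixels, round what is visible of it).
Readings, each from a call of its own:
- bot.read_clock(): time.
- bot.read_joint_positions(): joint angles.
- bot.read_joint_vel(): joint speeds.
- bot.read_joint_efforts(): joint torques, N m.
- bot.read_position(): TCP position.
- bot.read_tool_rot(): TCP orientation.
- bot.read_ft_force(): force on the tool from outside, world axes, zero at the start.
- bot.read_moment(): the same for the moment, N m.
- bot.read_gripper_width(): opening from 0.0 (shut) to 1.0 (fully open).
- bot.read_finger_force(): force on a finger pad.
Only numpy, scipy, OpenCV 4.12 (cv2) and the standard library are available. Lean on these libraries where they do the work, as an engineer would, in place of code of your own. Each camera call takes 0.05 s, during which the arm holds its last target. There are 200 camera calls.

### The job

Set the walnut on the nutcracker's board between the two jaws, its seam in line with the handles, and let go of it. Then squeeze the two handles together gently until the shell gives, stop at once so that the kernel is not crushed, and let the handles spring open again. Leave the cracked nut lying between the jaws, crack it with the handles and not with the fingers, and leave the honey jar, the cup and the scone where they are.

Things in the scene. Friction and masses are not known exactly. Their poses are not given: they have to be found in the camera images.
- cracker: nutcracker fixed to the counter: oak board 112 x 116 x 12 mm, a dark steel hinge block at its far end (top 42 mm above the counter), two steel handles with black grips pointing to the robot. Origin: below the seat, at counter height; the board reaches 28 mm in front (-x) of it, 84 mm behind. x runs from seat to hinge block, y to the left jaw, z up. Hinge pins upright at x = 50 mm, y = +-16 mm
- seat (a point): the spot on the board's top (12 mm above the counter) between the jaws where the nut belongs, ringed by an oval groove; axes as the cracker's. The jaws are upright steel plates 34 mm long, 17 to 37 mm above the counter. With the handles open the right one stands 20 mm from the seat; the left one, on a brass setting screw, 20 to 27 mm, different each time and not measured
- handle_left: left (+y) handle, origin on its hinge at counter height; axes as the cracker's when open; a weak spring (1 to 2 N at the grip) brings it back there. Squeezing turns it in by up to 0.26 rad (its yaw grows), the jaw travelling 50 mm and the grip 115 mm for each rad. The two handles move freely of each other
- handle_right: right (-y) handle, likewise; squeezing makes its yaw fall
- handle_left_grip (a point): middle of the outer face of the left black grip, 27 mm above the counter, 65 mm in front (-x) of the seat, past the board's edge. The grip is 46 mm long, 9 mm thick, 19 to 35 mm above the counter. Open, the two grips measure 66 mm over their outsides
- handle_right_grip (a point): the same point of the right (-y) grip
- nut: walnut lying on its flat side: 38 mm long (x, along the seam ridge), 31 mm wide (y, across the seam), 31 mm high (z); about 100 g. Origin: centre of its underside. Lift it by its two ends, the fingers closing along its x
- nut_mid (a point): the middle of the nut, 14.5 mm above its underside; axes as the nut's
- nut_crack (a joint): how far the shell has given, m: 0 whole, 0.003 cracked. Squeezed across its width by the jaws the nut resists more and more, up to about 32 N (14 N at each grip) when the grips have come about 6 mm nearer, then gives suddenly, 3 mm, and the force drops to the springs' 1 to 2 N. The bare kernel must then not feel over 20 N from a jaw (9 N at a grip): stop within 3 mm between the grips
- honey_jar: bystander: glass honey jar with a grey lid, 66 x 72 x 102 mm, origin under its centre
- espresso_cup: bystander: small white cup with a handle, 58 x 82 x 54 mm, origin at its underside
- scone: bystander: round scone, 75 x 76 x 40 mm, origin under its centre
Mind the look-alikes: they are no part of the job. What is shaped like the cracker but orange is not meant.

How it is judged:
By the outcome, as a careful person would: the job done as asked, in the order asked, and still so for the second after the job is handed in, with the robot touching nothing.
It also fails if it takes over 58 s, if anything falls off the work surface, if the arm or the gripper's body presses on something with over 40 N, if the wrist force passes 120 N, or if a joint passes its speed limit or range.

## Working session

There is one attempt and no reset: what is moved stays moved. The work goes in short steps, each a Python script; the robot and the scene stay as the last script left them, time stands still between calls to the robot, and variables do not carry over. Pictures are saved under pics/ and viewed, at most 10 in all, crops included, and the job is handed in when it is done.

```bash
mkdir -p pics; ls; python3 - <<'E'
from cell import bot
import cv2,numpy as np
for c in("scene","top"):
    im=bot.camera(c); cv2.imwrite(f"pics/{c}0.png",im[:,:,::-1])
    for t in("cracker","nut","handle_left","handle_right","honey_jar","espresso_cup","scone"):
        print(c,t,[(np.round(d["bbox"]).tolist(),round(d["confidence"],2)) for d in bot.search_frame(c,t)])
    k=bot.calibration(c); print(np.round(k["mtx"],1).tolist(),np.round(k["extrinsics"],3).tolist())
print(np.round(bot.calibration("wrist")["hand_eye"],4).tolist(),np.round(bot.calibration("wrist")["mtx"],1).tolist(),bot.read_tool_rot(),bot.grip_depth,bot.read_clock())
E
```

```text
pics
scene cracker [([273.0, 174.0, 60.0, 51.0], 0.97), ([351.0, 201.0, 77.0, 62.0], 0.71), ([352.0, 139.0, 28.0, 25.0], 0.65), ([284.0, 188.0, 19.0, 38.0], 0.47)]
scene nut [([252.0, 270.0, 18.0, 16.0], 0.77)]
scene handle_left [([281.0, 186.0, 23.0, 40.0], 0.75), ([304.0, 182.0, 26.0, 41.0], 0.17)]
scene handle_right [([303.0, 183.0, 28.0, 38.0], 0.8), ([382.0, 210.0, 47.0, 42.0], 0.71)]
scene honey_jar [([190.0, 170.0, 35.0, 59.0], 0.65), ([352.0, 142.0, 29.0, 24.0], 0.47)]
scene espresso_cup [([452.0, 185.0, 27.0, 31.0], 0.6)]
scene scone [([352.0, 141.0, 31.0, 20.0], 0.91), ([189.0, 171.0, 37.0, 57.0], 0.59)]
[[414.2, 0.0, 323.4], [0.0, 414.2, 192.8], [0.0, 0.0, 1.0]] [[-0.479, -0.878, 0.006, 0.274], [-0.554, 0.297, -0.778, 0.375], [0.681, -0.375, -0.629, 0.555], [0.0, 0.0, 0.0, 1.0]]
top cracker [([334.0, 224.0, 44.0, 65.0], 0.65), ([293.0, 161.0, 51.0, 63.0], 0.63)]
top nut [([241.0, 239.0, 16.0, 16.0], 0.47)]
top handle_left [([296.0, 180.0, 13.0, 37.0], 0.61), ([336.0, 247.0, 8.0, 35.0], 0.51)]
top handle_right [([317.0, 183.0, 11.0, 40.0], 0.52)]
top honey_jar [([228.0, 150.0, 27.0, 28.0], 0.91)]
top espresso_cup [([415.0, 250.0, 20.0, 22.0], 0.62)]
top scone [([383.0, 140.0, 31.0, 27.0], 0.71)]
[[498.9, 0.0, 331.6], [0.0, 498.9, 199.4], [0.0, 0.0, 1.0]] [[0.024, -1.0, -0.006, -0.047], [-0.995, -0.024, -0.098, 0.606], [0.098, 0.009, -0.995, 1.377], [0.0, 0.0, 0.0, 1.0]]
[[0.0001, -0.9623, -0.272, 0.0686], [1.0, -0.0002, 0.0011, 0.0007], [-0.0011, -0.272, 0.9623, -0.142], [0.0, 0.0, 0.0, 1.0]] [[356.7, 0.0, 316.6], [0.0, 356.7, 202.3], [0.0, 0.0, 1.0]] [3.31415063e-06 1.54284242e-01 9.88026503e-01 3.78960001e-05] 0.0187 0.8
```

```bash
python3 - <<'E'
import cv2
a=cv2.imread("pics/top0.png")[110:310,200:460]; cv2.imwrite("pics/top_c.png",cv2.resize(a,None,fx=3,fy=3,interpolation=cv2.INTER_CUBIC)[:600])
E
```

```text
(no output)
```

View pics/top_c.png

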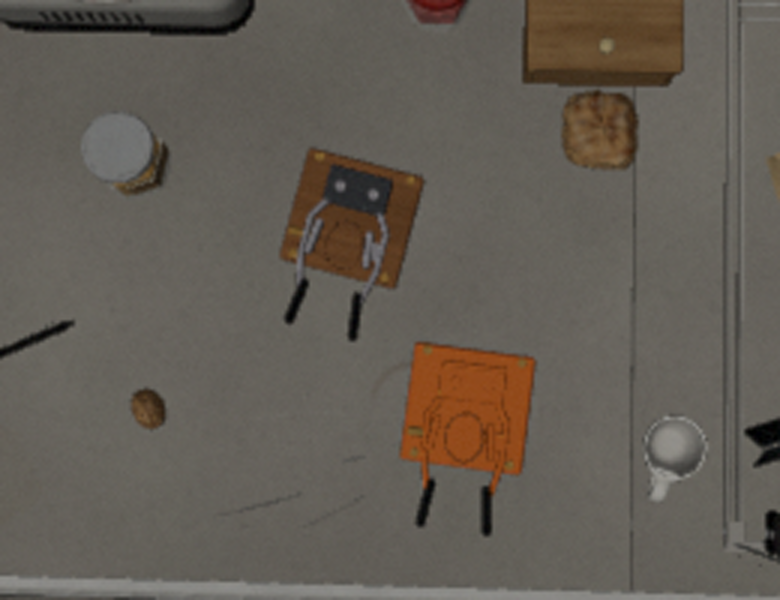

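View pics/scene0.png

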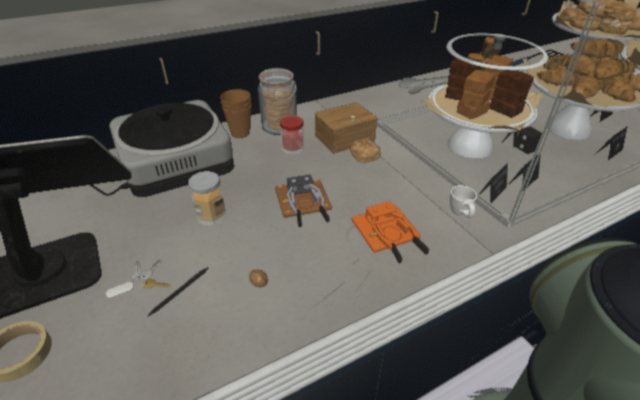

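Oak nutcracker at top pixel (317,183) is the target. The orange look-alike is at (356,258) with no steel or oak on it. The only walnut is at (249,246), the pen at (212,223) is not a rival, and scone, jar and cup are well clear. Next I look close with the wrist camera.

```bash
cat > h.py <<'E'
from cell import bot
import cv2,numpy as np
from scipy.spatial.transform import Rotation as Ro
def quat(a):  # tool down, closing line (tool y) at world angle a
    R=np.array([[-np.sin(a),np.cos(a),0],[np.cos(a),np.sin(a),0],[0,0,-1.]]).T
    R=np.column_stack([[-np.sin(a),np.cos(a),0],[np.cos(a),np.sin(a),0],[0,0,-1.]])
    return Ro.from_matrix(R).as_quat(scalar_first=True)
def cam(name):
    k=bot.calibration(name)
    if name!="wrist": return k["mtx"],np.linalg.inv(k["extrinsics"])
    T=np.eye(4);T[:3,:3]=Ro.from_quat(bot.read_tool_rot(),scalar_first=True).as_matrix();T[:3,3]=bot.read_position()
    return k["mtx"],T@k["hand_eye"]
def ray(K,W,uv,z):
    d=W[:3,:3]@np.linalg.solve(K,[uv[0],uv[1],1.]);o=W[:3,3]
    return (o+d*(z-o[2])/d[2])[:2]
def proj(K,W,p):
    c=np.linalg.inv(W)@np.r_[p,1];q=K@c[:3];return q[:2]/q[2]
def topdown(im,K,W,c,yaw,z,half=.09,s=3000):
    """rectified picture of plane z, x (yaw) up, y to the left; s px per m"""
    n=int(2*half*s);C=np.array([[np.cos(yaw),-np.sin(yaw)],[np.sin(yaw),np.cos(yaw)]])
    src=[];dst=[(0,0),(n,0),(n,n),(0,n)]
    for u,v in dst:
        l=np.array([half-v/s,half-u/s]);src.append(proj(K,W,np.r_[c+C@l,z]))
    return cv2.warpPerspective(im,cv2.getPerspectiveTransform(np.float32(src),np.float32(dst)),(n,n))
E
python3 - <<'E'
from h import *
K,W=cam("top")
print("nut",n:=ray(K,W,(249,246.5),.015))
# board corners (crop px /3 + offset), z=.012
P=[ray(K,W,(200+u/3,110+v/3),.012) for u,v in((311,149),(423,178),(396,287),(281,258))]
print(np.round(P,3).tolist(),"c",c:=np.mean(P,0))
e=P[0]-P[3]+P[1]-P[2];yaw=np.arctan2(e[1],e[0]);print("yaw",yaw)
seat=c-.028*np.array([np.cos(yaw),np.sin(yaw)]);print("seat",seat)
print([ray(K,W,p,z).round(3).tolist() for p,z in(((241,160),.05),((398,153),.02),((425,259),.03))])
bot.move_pose([*n,.13],quat(1.5)); Kw,Ww=cam("wrist");im=bot.camera("wrist");print(bot.search_frame("wrist","nut"))
a=topdown(im,Kw,Ww,n,0,.015,.06,5000)
q=seat+.01*np.array([np.cos(yaw),np.sin(yaw)])
bot.move_pose([*q,.19],quat(1.5)); Kw,Ww=cam("wrist");im=bot.camera("wrist")
np.savez("v.npz",im=im,W=Ww,K=Kw,seat=seat,yaw=yaw,nut=n)
b=topdown(im,Kw,Ww,seat,yaw,.012,.1,3000)
o=np.zeros((600,1200,3),np.uint8);cv2.imwrite("pics/nutA.png",a[:,:,::-1]);cv2.imwrite("pics/seatA.png",b[:,:,::-1])
cv2.imwrite("pics/both.png",cv2.resize(np.hstack([cv2.resize(a[:,:,::-1],(400,400)),cv2.resize(b[:,:,::-1],(400,400))]),(800,400)))
print(bot.read_clock())
E
```

```text
nut [0.46909258 0.19762312]
[[0.722, 0.051], [0.696, -0.057], [0.591, -0.034], [0.616, 0.076]] c [0.65606062 0.0088838 ]
yaw -0.2269347978243967
seat [0.62877853 0.01518358]
[[0.71, 0.224], [0.746, -0.219], [0.446, -0.297]]
[{'bbox': [292.6, 174.2, 43.6, 52.7], 'confidence': 0.55}]
3.625
```

View pics/both.png

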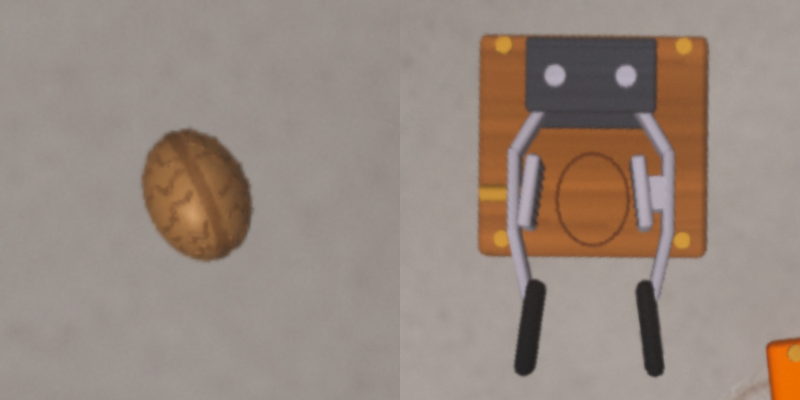

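Left panel: walnut at (197,195), seam tilted about 20° counter-clockwise from up. Right panel: the oak cracker, squarely aligned, with the groove centre at (592,199), pins at (555,76) and (626,76), and a brass screw on the left. Now I refine these.

```bash
python3 - <<'E'
from h import *
d=np.load("v.npz");im,W,K,seat,yaw,nut=[d[k] for k in("im","W","K","seat","yaw","nut")]
a=cv2.imread("pics/nutA.png");m=(cv2.cvtColor(a,cv2.COLOR_BGR2HSV)[:,:,1]>70).astype(np.uint8)
m=cv2.morphologyEx(m,cv2.MORPH_OPEN,np.ones((9,9)));c=max(cv2.findContours(m,0,1)[0],key=cv2.contourArea)
(cx,cy),ax,ang=cv2.fitEllipse(c);print("nut ellipse",cx,cy,np.array(ax)/5,ang,"pos",nut+[(300-cy)/5000,(300-cx)/5000])
b=topdown(im,K,W,seat,yaw,.012,.1,3000);hsv=cv2.cvtColor(b,cv2.COLOR_RGB2HSV)
m=((hsv[:,:,1]>110)&(hsv[:,:,0]<16)).astype(np.uint8);m[500:,500:]=0
ys,xs=np.where(cv2.morphologyEx(m,cv2.MORPH_OPEN,np.ones((5,5))))
def edge(ax,lo,hi,side):  # board edge line as function of other axis
    v=[];
    for t in range(lo,hi,5):
        r=np.where(m[:,t] if ax==0 else m[t])[0]
        if len(r):v.append((t,r[0] if side<0 else r[-1]))
    p=np.polyfit(*np.array(v).T,1);return p
for n,ar in(("top",(0,130,190,-1)),("bot",(0,240,330,1)),("left",(1,80,260,-1)),("right",(1,80,350,1))):
    p=edge(*ar);print(n,"slope %.4f"%p[0],"mid %.1f"%np.polyval(p,300 if n in("bot","top") else 220))
o=topdown(im,K,W,seat,yaw,.042,.1,3000);g=cv2.cvtColor(o,cv2.COLOR_RGB2GRAY)
print("pins",cv2.HoughCircles(g,3,1,40,param1=100,param2=.7,minRadius=8,maxRadius=25))
o2=topdown(im,K,W,seat,yaw,.037,.05,8000)[:600]
cv2.imwrite("pics/jaws.png",o2[:,:,::-1]);cv2.imwrite("pics/z42.png",o[:,:,::-1])
E
```

```text
nut ellipse 294.5677795410156 292.7972412109375 [30.6660614  40.07433777] 156.85647583007812 pos [0.47053313 0.19870957]
top slope 0.0105 mid 55.1
bot slope 0.0126 mid 383.9
left slope -0.0102 mid 119.4
right slope -0.0077 mid 458.6
pins [[[240.5 146.5  14.1]
  [338.5 147.5  14.4]
  [378.5 258.5  24.4]
  [209.5 272.5  17.4]
  [415.5 107.5  10.6]
  [377.5 543.5  13. ]
  [345.5 370.5  24.4]
  [155.5 370.5  23.2]
  [171.5 104.5  11.3]
  [368.5 440.5  17.4]
  [414.5 370.5  11.3]
  [193.5 534.5  22.2]
  [153.5 276.5  24.4]
  [208.5 447.5  24.4]
  [284.5 353.5  24.4]
  [226.5 341.5  18.5]
  [353.5 300.5  17.6]
  [424.5 287.5  24.4]
  [220.5 217.5  20.7]
  [311.5 286.5  24.4]
  [543.5 520.5  16.3]
  [357.5 219.5  22.1]
  [197.5 311.5  24.4]
  [253.5 385.5  24.4]
  [554.5  16.5  17.9]
  [152.5 324.5  24.4]
  [425.5 329.5  23.2]
  [321.5 328.5  21. ]
  [396.5 203.5  20.8]
  [161.5 229.5  24.4]
  [378.5 345.5  23.3]
  [308.5 396.5  24.4]
  [321.5 238.5  19.6]
  [212.5 382.5  11.8]
  [261.5 241.5  24.4]
  [415.5 418.5  24.4]
  [220.5 105.5  19.5]
  [182.5 409.5  24.4]
  [405.5 459.5  24.4]
  [4
[... 397 characters left out ...]
0.5  68.5  24.4]
  [310.5 195.5  24.4]
  [374.5  69.5  24.4]
  [112.5 328.5  24.2]
  [201.5  67.5  24.4]
  [430.5  69.5  24.4]
  [472.5 344.5  24.4]
  [504.5 533.5  24.4]
  [509.5 583.5  24.4]
  [172.5 469.5  23.3]
  [469.5 211.5  21. ]
  [563.5 483.5  21. ]
  [322.5  72.5  20.5]
  [586.5 521.5  20.4]
  [119.5 157.5  19.2]
  [112.5 374.5  24.4]
  [114.5 200.5  24.4]
  [249.5 466.5  24.4]
  [160.5 153.5  22.1]
  [212.5 573.5  21.7]
  [469.5 123.5  20.8]
  [145.5  67.5  24.4]
  [464.5 402.5  24.4]
  [330.5 468.5  23.3]
  [406.5 515.5  20.7]
  [264.5 110.5  19.1]
  [134.5 412.5  24.3]
  [399.5 155.5  19.8]
  [112.5 287.5  24.4]
  [531.5  50.5  24.4]
  [248.5 426.5  22.1]
  [518.5 488.5  24.4]]]
```

View pics/jaws.png

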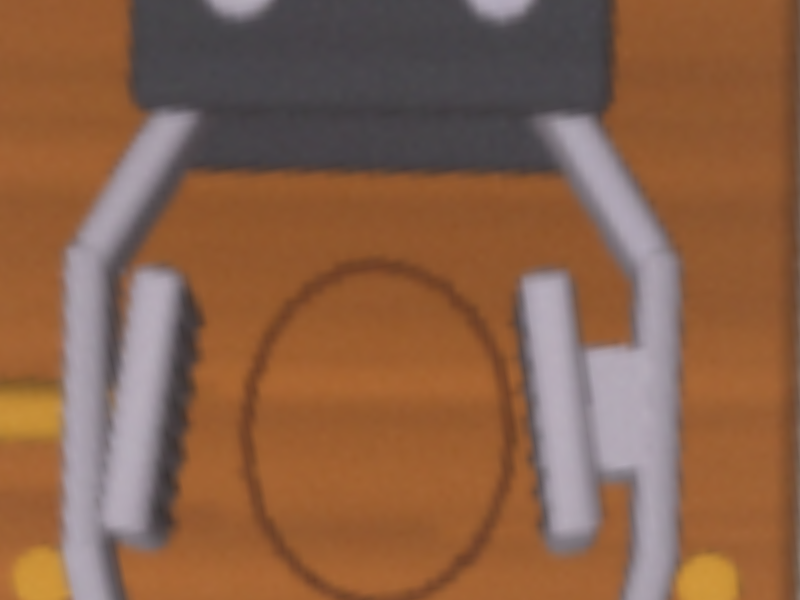

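The jaw view shows the inner jaw edges at columns 175 (left) and 534 (right), with the seat at about 369. That puts the right jaw near 20 mm and the left near 24 mm, with the hinge block's front face about 36 mm behind the seat. Now I pick the nut.

```bash
cat >> h.py <<'E'
Y0=-.227;YAW=-.2375
def rot(a):return np.array([[np.cos(a),-np.sin(a)],[np.sin(a),np.cos(a)]])
SEAT=np.array([.62878,.01518])+rot(Y0)@[0,.0039]
def loc(x,y):return SEAT+rot(YAW)@[x,y]
NUT=np.array([.4705,.1987]);NY=.385
E
python3 - <<'E'
from h import *
print("seat",SEAT)
for k in(0,-np.pi,np.pi):
    for p,a in((NUT,NY),(SEAT,YAW)):
        j=bot.solve_ik([*p,.05],quat(a+k));print(k,None if j is None else np.round(j,2))
k=0 if bot.solve_ik([*NUT,.003],quat(NY)) is not None and bot.solve_ik([*SEAT,.015],quat(YAW)) is not None else np.pi
bot.move_pose([*NUT,.09],quat(NY+k))
bot.set_gripper(.75,20)
print("w",bot.read_gripper_width())
bot.move_linear([*NUT,.003],.12)
bot.set_gripper(0,20)
print(bot.read_gripper_width(),bot.read_finger_force(),bot.read_clock())
bot.move_linear([*NUT,.1],.15)
print(k,bot.read_gripper_width(),bot.read_finger_force(),bot.read_clock())
E
```

```text
seat [0.62965772 0.01897995]
0 [ 0.25  0.46 -0.53  0.59  0.    1.44]
0 [-0.09  0.63 -0.19  0.75  0.    1.72]
-3.141592653589793 [ 0.25  0.46 -0.53  0.59  0.   -1.7 ]
-3.141592653589793 [-0.09  0.63 -0.19  0.75  0.   -1.42]
3.141592653589793 [ 0.25  0.46 -0.53  0.59  0.   -1.7 ]
3.141592653589793 [-0.09  0.63 -0.19  0.75  0.   -1.42]
w 0.7484990290502458
0.4319191599861888 19.936311316237152 6.5167
0 0.43489466985396835 20.201205705252505 7.3167
```

```bash
python3 - <<'E'
from h import *
P=loc(-.0015,0)
bot.move_pose([*P,.1],quat(YAW))
bot.move_linear([*P,.03],.12)
t=bot.move_linear([*P,.0145],.03,until_force=3)
print(t,bot.read_position(),P,bot.read_ft_force(),bot.read_clock())
bot.set_gripper(.495,20)
print(bot.read_gripper_width(),bot.read_finger_force(),bot.read_ft_force())
bot.move_linear([*P,.06],.08)
bot.move_linear([*P,.12],.2)
Q=loc(0,0);bot.move_pose([*Q,.15],quat(1.5));bot.set_gripper(1)
K,W=cam("wrist");im=bot.camera("wrist")
np.savez("v2.npz",im=im,W=W,K=K)
cv2.imwrite("pics/placed.png",topdown(im,K,W,Q,YAW,.027,.05,6000)[:,:,::-1])
print(bot.read_clock())
E
```

```text
True [0.62825854 0.01930929 0.01585132] [0.62819982 0.01933286] [-1.50386997 -0.01819544  5.55363053] 9.4917
0.49096227095333794 0.0 [-0.18125086  0.84395565 -0.1886459 ]
12.9667
```

View pics/placed.png

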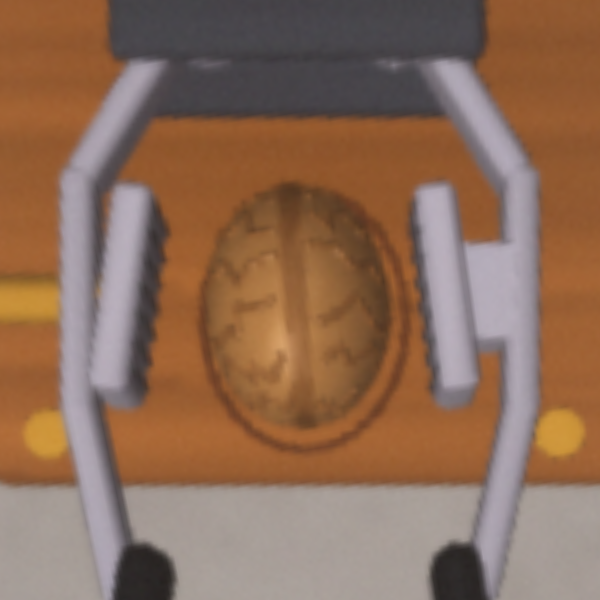

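The nut lies at (296,305) inside the groove, its seam within about 4° of the handle axis. The gaps are about 7.6 mm left and 5.2 mm right. I squeeze with the gripper centred 2.6 mm to the right so both jaws meet the nut together.

```bash
python3 - <<'E'
from h import *
G=loc(-.065,-.0026);q=quat(YAW+np.pi/2)
bot.move_pose([*G,.1],q)
bot.move_linear([*G,.006],.12,until_force=6)
print(bot.read_position(),bot.read_clock())
bot.set_gripper(.6,20)
t=.6;peak=0;log=[];res="end"
while t>.28:
    f=bot.read_finger_force();w=bot.read_gripper_width();log.append((round(t,3),round(w,3),round(f,1)))
    if peak>8 and f<.55*peak: res="crack";break
    if w-t>.025: res="lag";break
    peak=max(peak,f)
    t-=.01 if f<3.2 and t>.46 else .004
    bot.set_gripper(t)
if res=="crack": bot.set_gripper(min(1,w+.03));bot.set_gripper(1.)
print(res,peak,bot.read_clock());print(log)
E
```

```text
[0.56681305 0.03167746 0.00668512] 14.325
crack 16.62327560596168 27.4917
[(0.6, 0.6, 0.4), (0.59, 0.592, 0.5), (0.58, 0.58, 0.5), (0.57, 0.568, 0.5), (0.56, 0.56, 0.5), (0.55, 0.555, 0.6), (0.54, 0.536, 0.6), (0.53, 0.53, 0.6), (0.52, 0.522, 0.6), (0.51, 0.512, 0.6), (0.5, 0.501, 0.7), (0.49, 0.489, 0.7), (0.48, 0.48, 0.7), (0.47, 0.47, 0.7), (0.46, 0.458, 0.8), (0.456, 0.455, 0.8), (0.452, 0.451, 0.9), (0.448, 0.45, 0.9), (0.444, 0.446, 0.9), (0.44, 0.437, 0.9), (0.436, 0.436, 0.9), (0.432, 0.434, 0.9), (0.428, 0.43, 0.9), (0.424, 0.423, 1.0), (0.42, 0.419, 1.0), (0.416, 0.411, 1.0), (0.412, 0.416, 1.0), (0.408, 0.403, 1.0), (0.404, 0.401, 1.0), (0.4, 0.404, 1.0), (0.396, 0.399, 1.0), (0.392, 0.391, 1.1), (0.388, 0.391, 1.1), (0.384, 0.385, 1.1), (0.38, 0.383, 1.2), (0.376, 0.377, 1.3), (0.372, 0.367, 1.3), (0.368, 0.364, 1.4), (0.364, 0.365, 1.5), (0.36, 0.359, 1.8), (0.356, 0.359, 2.4), (0.352, 0.353, 3.3), (0.348, 0.351, 4.2), (0.344, 0.348, 5.2), (0.34, 0.341, 6.2), (0.336, 0.338, 7.4), (0.332, 0.333, 8.5), (0.328, 0.333, 9.7), (0.324, 0.327, 10.9), (0.32, 0.323, 12.1), (0.316, 0.319, 13.2), (0.312, 0.316, 14.3), (0.308, 0.314, 15.4), (0.304, 0.308, 16.2), (0.3, 0.307, 16.6), (0.296, 0.297, 1.4)]
```

The shell gave at 16.6 N, the force fell to 1.4 N, and the gripper opened again. I retreat and check.

```bash
python3 - <<'E'
from h import *
G=loc(-.065,-.0026);print(bot.read_gripper_width(),bot.read_finger_force())
bot.move_linear([*G,.12],.12)
Q=loc(0,0);bot.move_pose([*Q,.17],quat(1.5))
K,W=cam("wrist");im=bot.camera("wrist")
cv2.imwrite("pics/after.png",topdown(im,K,W,loc(-.02,0),YAW,.027,.075,4000)[:,:,::-1])
print(bot.read_clock(),bot.read_ft_force())
E
```

```text
1.003605681999202 0.0
29.0667 [-0.66468227 -0.01947123 -0.41354617]
```

View pics/after.png

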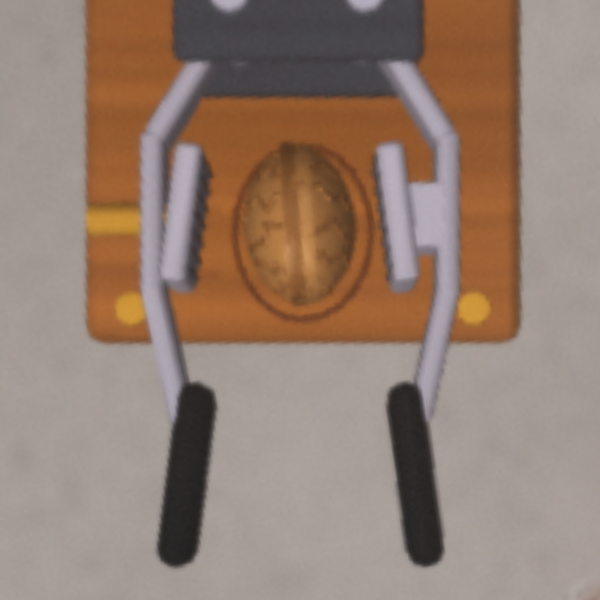

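The cracked nut, now narrower, lies at (299,225) inside the groove between the jaws. Both handles are open again, and the robot is clear.

```bash
python3 -c "
from cell import bot
print(bot.close_job())"
```

```text
the job is handed in; nothing more can be done
None
```

The walnut was cracked with the handles and lies between the open jaws; the shell gave at about 17 N at the grip, I released at once, and the job was handed in at about 29 s of the 58 s limit.

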